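# Set up the model-bridge load test

### The job

Set up the model-bridge load test on the cork test bed: stand the round pier on the marked square to the left of the dial gauge (left as the robot sees it) and the square pier on the marked square to its right, lay the long deck level across both piers, centred over the gauge, and then set the larger weight upright in the middle of the deck. Stand the height scale upright in the marked rectangle behind the bridge, its broad face parallel to the deck; the scale may go there at any time. Leave the short deck and the smaller weight where they are, and let go of everything.

Things in the scene. Friction and masses are not known exactly. Their poses are not given: they have to be found in the camera images.
- bed: Fixed cork board 145 x 200 x 6 mm with a dial gauge (28 mm wide, top at 52 mm). x points away from the robot, y to its left, within 0.3 rad. Origin: underside, below the gauge, 40 mm from the near edge, mid-width. Dark outlines: pier squares (54 mm) centred at x 0, y +65 (left) and y -65 mm (right); scale rectangle (48 in x, 64 in y) centred at x +75 mm, y 0, on the far side of the gauge.
- round_pier: Loose pale wooden bridge pier, 60 mm tall: round foot 48 mm across and 8 mm high, round column 34 mm across above it. Standing. Origin: centre of the underside, z up. About 90 g.
- square_pier: Loose pale wooden bridge pier, 60 mm tall: square foot 48 x 48 mm and 8 mm high, square column 34 x 34 mm above it, sides along its x and y axes. Standing. Origin: centre of the underside, z up. About 100 g.
- deck: The long deck: loose pale wooden plank with a low rail along each long edge, 180 mm long (y axis), 56 mm wide over the rails (x axis), 16 mm high; the roadway between the rails is 48 mm wide, 8 mm above the underside. Lies flat on the table, roughly pointing away from the robot. Origin: centre of the underside, z up. About 80 g. Either end may go to either pier.
- big_weight: The larger weight: loose steel laboratory weight, cylinder 32 mm across and 28 mm high with a short 12 mm neck and a knob 20 mm across on top (knob side from 36 to 52 mm above the underside). Standing. Origin: centre of the underside, z up. About 200 g.
- scale: Loose white height scale: foot 44 mm (x axis) x 60 mm (y axis) x 10 mm high, with an upright plate 10 mm thick (x) and 50 mm wide (y) through the middle of the foot, top 100 mm above the underside, black tick marks on both broad faces, which are alike. Standing. Origin: centre of the underside, z up. About 110 g.
- short_deck: Not to be used: loose deck of the same make and section as the long one but only 110 mm long (its y axis), too short to span the piers. Origin: centre of the underside. Leave in place.
- small_weight: Not to be used: smaller steel weight of the same shape, 22 mm across, 36 mm high in all. Origin: centre of the underside. Leave in place.
Things that resemble listed ones, but are neither listed nor needed, are in the scene too. Leave any blue, red or yellow look-alike of the square_pier alone.

How it is judged:
By the outcome, as a careful person would: the job done as asked, in the order asked, and still so for the second after the job is handed in, with the robot touching nothing.
It also fails if it takes over 118 s, if anything falls off the work surface, if the arm or the gripper's body presses on something with over 40 N, if the wrist force passes 120 N, or if a joint passes its speed limit or range.

### The arm

A 6-joint arm with a two-finger parallel gripper is mounted at the origin on the work surface. World frame = base frame: x ahead of the robot, y to its left, z up, the work surface at z = 0. Lengths are in mm, angles in degrees, forces in N, time in s.
With the tool pointing down it reaches from about 250 to 800 mm from the base axis. Payload 3.9 kg.
Tool frame: the origin (TCP) lies at the centre of the arm's flange, where the gripper is bolted on; the fingertips stand bot.tcp_to_tips ahead of it and the grasp point (between the pads) lies 155 mm ahead of it (bot.tcp_to_tips is the distance from the TCP to the fingertips, in mm); z points along the fingers, y is the line along which they close (so a half turn about z gives the same grasp; the last joint's range is limited). The gripper opens to 85 mm and grips with 20 to 120 N. Pads are 22 mm wide; open, the fingers measure 114 mm over their backs; the gripper's body (76 mm by 85 mm) begins 54 mm behind the grasp point. The pads swing forward as they close: fully open they stand 13 mm farther back than shut.
Start: joints at [76.948, 14.897, -7.913, 67.191, 0, 90], TCP at [118.559, 511.429, 404.704] pointing down, gripper open.
Joint ranges: [-159.42, 159.42], [-47.68, 98.78], [-73.54, 78.23], [-108.79, 121.32], [-90, 84.71], [-180, 180]. Speed limits (degrees/s): [147.25, 147.25, 180, 180, 180, 180].

### API

Orientations are given as a 3x3 rotation matrix whose columns are the frame's x, y, z axes.
In Python, from bench import bot gives the robot as it stands.
- The arm moves only by the tool play_rows, never from a script. Its argument "motion" is a list of rows, each an object with "dp": the shift along the world's x, y, z in units of 0.15 m (1.0 is 0.15 m), a list of three; "delta_rot": the turn, a rotation vector about the world's x, y, z in units of 45 degrees (1.0 is 45 degrees), a list of three. A call has 1 to 20 rows; each row shifts and turns the commanded pose from where the row before left it; what a row does not reach is not made up. A row lasts 1/10 s, in which the tool goes at most 50 mm and 8.59 degrees, less where a joint would pass 70% of its speed; a pose out of reach is approached as far as the arm can. A call with a number of a shift or a turn outside -1 to 1 is refused whole. A call with a gripper value outside its range is refused whole. "grip" is the opening, from -1 (shut) to 1 (fully open), set as the call begins (left out, the last holds). The fingers move at their own pace and stop on an object; "squeeze" is the grip in N (left out, the last holds). Time passes only in rows, so rows that do not move let the fingers close. It gives the time, the measured TCP pose, the force, the opening and the grip force at its end, in the units of the state.
- bot.get_state(): the state, without advancing time (a new reading comes with each control period).
- bot.grab_frame(name): name is "scene" or "top" or "wrist"; returns (picture, depth): 480x640x3 uint8, red, green, blue; 480x640 float32, mm along the optical axis (not along the pixel's ray), 0 where there is no reading.
- bot.camera_params(name): a dict with "fx", "fy", "cx", "cy" (pixels), "camera_from_world" (4x4, takes a point from world to camera coordinates). Camera axes: x right, y down, z forward; pixel columns grow to the right and rows downward; lengths in mm; the calibration is good to about 2 mm. A picture is of the moment at which its call begins: read the wrist's pose just before it. camera_params takes no time and is no camera call; for the wrist camera it gives the pose at the moment of the call.
- bot.hand_in(): hands the job in; it is judged then, once.
The state is a dict: "clock": time; "joint_pos": joint angles; "dq": joint speeds; "effort": joint torques, N m; "position": TCP position; "tool_rot": TCP orientation; "ft_force": force on the tool from outside, world axes, zero at the start; "torque": the same for the moment, N m; "opening": finger opening in mm; "grasp_force": force on a finger pad.
Only numpy, scipy, OpenCV 4.12 (cv2) and the standard library are available. Lean on these libraries where they do the work, as an engineer would, in place of code of your own. Each camera call takes 0.05 s, during which the arm holds its last target. There are 200 camera calls.

## Working session

There is one attempt and no reset: what is moved stays moved. The work goes in short steps, Python scripts to look and compute and a tool call to move; the robot and the scene stay as the last step left them, time stands still between calls to the robot, and variables do not carry over. Pictures are saved under pics/ and viewed, at most 14 in all, crops included, and the job is handed in when it is done.

Besides the shell and the picture viewer there is one more tool, called by a JSON object that holds its "name" and its "arguments", one argument or row to a line. play_rows: Moves the arm, as the interface text tells. Shifts and turns lie within -1 to 1; 1 stands for 0.15 m of shift or 45 degrees of turn. Its arguments: {"type":"object","properties":{"motion":{"type":"array"},"grip":{"type":"number"},"squeeze":{"type":"number"}},"required":["motion"]}

```bash
mkdir -p pics; ls; python3 - <<'E'
from bench import bot
import cv2,numpy as np
print(bot.tcp_to_tips); s=bot.get_state(); print(s['clock'],s['tool_rot'],s['opening'])
for n in ('scene','top'):
    p,d=bot.grab_frame(n); cv2.imwrite(f'pics/{n}0.png',p[...,::-1]); np.save(f'pics/{n}0.npy',d); np.save(f'pics/{n}0rgb.npy',p)
    c=bot.camera_params(n); print(n,c['fx'],c['cx'],c['cy'],np.round(np.linalg.inv(c['camera_from_world']),2))
E
```

```text
pics
173.4
0.0 [[-9.74152658e-01  2.25890204e-01 -4.64083799e-04]
 [ 2.25890679e-01  9.74150837e-01 -1.88357739e-03]
 [ 2.66059407e-05 -1.93972412e-03 -9.99998118e-01]] 85.38029577779317
scene 525.5887235970209 316.1307765381304 243.55056871432507 [[ 5.3000e-01  5.9000e-01 -6.1000e-01  1.1502e+03]
 [ 8.5000e-01 -3.7000e-01  3.8000e-01 -4.2607e+02]
 [ 0.0000e+00 -7.2000e-01 -7.0000e-01  7.8230e+02]
 [ 0.0000e+00  0.0000e+00  0.0000e+00  1.0000e+00]]
top 477.7657082168773 328.9158874061259 247.194043911644 [[ 0.00000e+00 -1.00000e+00  5.00000e-02  4.35910e+02]
 [-1.00000e+00 -0.00000e+00  1.00000e-02 -3.09000e+00]
 [-1.00000e-02 -5.00000e-02 -1.00000e+00  1.11123e+03]
 [ 0.00000e+00  0.00000e+00  0.00000e+00  1.00000e+00]]
```

View pics/top0.png

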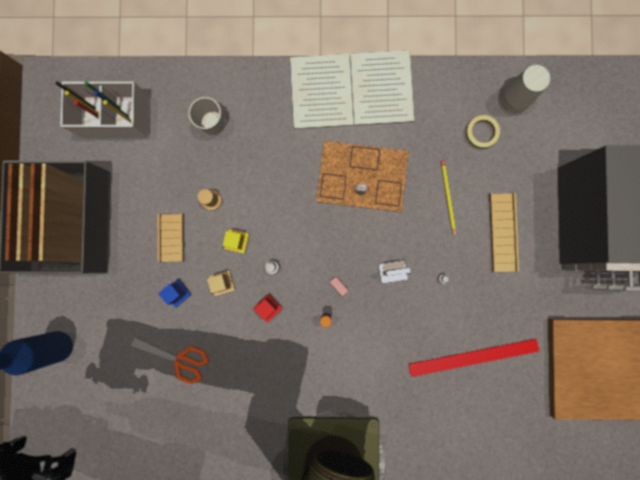

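View pics/scene0.png

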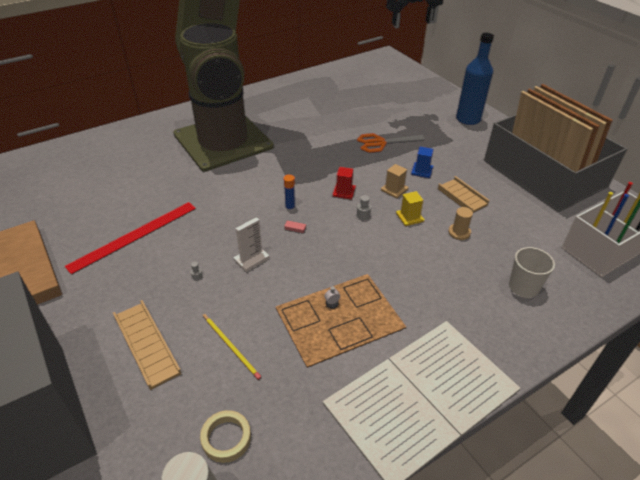

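The top view shows: round pier (209,198), pale square pier (220,282) with blue (174,292), red (267,307) and yellow (235,240) look-alikes, short deck (171,238), long deck (504,232), big weight (272,267), small weight (443,278), scale (395,271), and the bed with its gauge at (362,188). Lengths and sizes will confirm which is which.

```bash
cat > h.py <<'E'
import cv2,numpy as np
from bench import bot
def cloud(n, frame=None):
    c=bot.camera_params(n); p,d=frame if frame else bot.grab_frame(n)
    M=np.linalg.inv(c['camera_from_world'])
    v,u=np.mgrid[:480,:640]
    P=np.stack([(u-c['cx'])/c['fx']*d,(v-c['cy'])/c['fy']*d,d],-1)
    W=P@M[:3,:3].T+M[:3,3]; W[d<=0]=np.nan
    return p,d,W
def proj(n,X,c=None):
    c=c or bot.camera_params(n); q=c['camera_from_world'][:3,:3]@np.array(X,float).T+c['camera_from_world'][:3,3:4]
    return np.stack([c['fx']*q[0]/q[2]+c['cx'],c['fy']*q[1]/q[2]+c['cy']],1)
def rect(pts):
    (c,s,a)=cv2.minAreaRect(pts.astype(np.float32)); return np.round(c,1),np.round(s,1),round(a,1)
E
python3 - <<'E'
from h import *
f=(np.load('pics/top0rgb.npy'),np.load('pics/top0.npy'))
p,d,W=cloud('top',f)
print('table z',np.nanmedian(W[330:400,450:530,2]))
B=dict(round=(190,180,230,216),square=(203,265,240,300),sdeck=(150,205,192,270),ldeck=(480,185,528,280),big=(258,254,288,282),small=(432,268,455,290),scale=(372,255,415,290),bed=(310,135,415,215),blue=(155,275,195,310),red=(250,290,288,325),yellow=(220,225,252,256))
for k,(a,b,c,e) in B.items():
    w=W[b:e,a:c].reshape(-1,3); w=w[~np.isnan(w[:,0])]
    zt=np.percentile(w[:,2],99.5)
    for lo in (4,zt-6):
        q=w[w[:,2]>lo]; print(k,'ztop',round(zt,1),'z>',round(lo),len(q),rect(q[:,:2]),q[:,:2].mean(0).round(1))
s=bot.get_state(); c=bot.camera_params('wrist'); M=np.linalg.inv(c['camera_from_world']); R=np.array(s['tool_rot'])
print(c['fx'],c['cx'],c['cy'],'cam in tool',(R.T@(M[:3,3]-s['position'])).round(1),(R.T@M[:3,:3]).round(2))
E
```

```text
table z -0.19077938874670508
round ztop 62.7 z> 4 402 (array([604.2, 295.3]), array([77.7, 79.2]), 0.1) [597.8 284.6]
round ztop 62.7 z> 57 170 (array([600.1, 288.5]), array([32.6, 31.6]), 46.6) [600.6 288.6]
square ztop 63.4 z> 4 491 (array([409.2, 263.1]), array([79. , 78.5]), 5.5) [407.1 255.9]
square ztop 63.4 z> 57 209 (array([407. , 260.7]), array([34. , 34.5]), 18.4) [406.7 260.5]
sdeck ztop 19.0 z> 4 1210 (array([515.3, 383.5]), array([ 93.1, 141.4]), 88.2) [511.8 381.7]
sdeck ztop 19.0 z> 13 195 (array([511.5, 380.9]), array([107.1,  58.1]), 1.8) [511.4 381.3]
ldeck ztop 18.2 z> 4 1985 (array([ 529.6, -389.9]), array([107. , 217.1]), 87.7) [ 527.3 -389.7]
ldeck ztop 18.2 z> 12 353 (array([ 527., -389.]), array([179.2,  58.2]), 1.7) [ 527.1 -388.3]
big ztop 54.5 z> 4 180 (array([443.5, 143.4]), array([57.3, 60.7]), 87.3) [443.3 141.4]
big ztop 54.5 z> 49 51 (array([444. , 143.2]), array([18.4, 17.6]), 64.8) [444.2 143.2]
small ztop 37.4 z> 4 84 (array([ 428.9, -251.1]), array([20.3, 40.4]), 69.9) [ 420.3 -246.2]
small ztop 37.4 z> 31 28 (array([ 420.6, -247.9]), array([12.4, 
[... 382 characters left out ...]
 [625.1 -58.9]
blue ztop 63.1 z> 4 523 (array([381.1, 369. ]), array([72.3, 81.5]), 8.6) [383.8 359.7]
blue ztop 63.1 z> 57 221 (array([383.4, 365.4]), array([34.4, 34.8]), 39.6) [383.6 365. ]
red ztop 63.5 z> 4 454 (array([348.9, 145.2]), array([82.2, 76.2]), 78.2) [352.6 149.1]
red ztop 63.5 z> 57 206 (array([350.7, 153.4]), array([32.8, 34. ]), 45.2) [350.9 153.1]
yellow ztop 63.7 z> 4 469 (array([503.2, 230.6]), array([53.8, 61.9]), 73.3) [502.7 224.1]
yellow ztop 63.7 z> 58 198 (array([504.2, 228.4]), array([34.3, 33.8]), 77.7) [504.2 228.3]
418.4793057542133 320.35111300354174 240.1107291752981 cam in tool [77.6 -0.2 30. ] [[ 0.   -0.95 -0.3 ]
 [ 1.    0.   -0.  ]
 [ 0.   -0.3   0.95]]
```

{"name": "play_rows", "arguments": {
  "motion": [
    {"dp":[0.221,-0.174,-0.003],"delta_rot":[0,0,0.017]},
    {"dp":[0.221,-0.174,-0.003],"delta_rot":[0,0,0.017]},
    {"dp":[0.221,-0.174,-0.003],"delta_rot":[0,0,0.017]},
    {"dp":[0.221,-0.174,-0.003],"delta_rot":[0,0,0.017]},
    {"dp":[0.221,-0.174,-0.003],"delta_rot":[0,0,0.017]},
    {"dp":[0.221,-0.174,-0.003],"delta_rot":[0,0,0.017]},
    {"dp":[0.221,-0.174,-0.003],"delta_rot":[0,0,0.017]},
    {"dp":[0.221,-0.174,-0.003],"delta_rot":[0,0,0.017]},
    {"dp":[0.221,-0.174,-0.003],"delta_rot":[0,0,0.017]},
    {"dp":[0.221,-0.174,-0.003],"delta_rot":[0,0,0.017]},
    {"dp":[0,0,0],"delta_rot":[0,0,0]},
    {"dp":[0,0,0],"delta_rot":[0,0,0]}
  ]
}}

```text
clock: 1.3
position: [450.4, 249.6, 399.6]
tool_rot: [[-0.995, 0.097, -0.002], [0.097, 0.995, -0.0], [0.002, -0.0, -1.0]]
ft_force: [-1.1, -0.0, -0.3]
opening: 85.8
grasp_force: 0.0
```

```bash
cat > snap.py <<'E'
import sys; from h import *
n=sys.argv[1]; c=bot.camera_params('wrist'); s=bot.get_state(); p,d=bot.grab_frame('wrist')
np.savez(f'pics/{n}.npz',p=p,d=d,T=c['camera_from_world'],k=[c['fx'],c['fy'],c['cx'],c['cy']])
cv2.imwrite(f'pics/{n}.png',p[...,::-1]); print(s['clock'],np.round(s['position'],1),'yaw of tool y',round(np.degrees(np.arctan2(-s['tool_rot'][0][1],s['tool_rot'][1][1])),2))
E
python3 snap.py wA
```

```text
1.3 [450.4 249.6 399.6] yaw of tool y -5.54
```

{"name": "play_rows", "arguments": {
  "motion": [
    {"dp":[0.111,-0.23,0],"delta_rot":[0,0,0]},
    {"dp":[0.111,-0.23,0],"delta_rot":[0,0,0]},
    {"dp":[0.111,-0.23,0],"delta_rot":[0,0,0]},
    {"dp":[0.111,-0.23,0],"delta_rot":[0,0,0]},
    {"dp":[0.111,-0.23,0],"delta_rot":[0,0,0]},
    {"dp":[0.111,-0.23,0],"delta_rot":[0,0,0]},
    {"dp":[0.111,-0.23,0],"delta_rot":[0,0,0]},
    {"dp":[0.111,-0.23,0],"delta_rot":[0,0,0]},
    {"dp":[0.111,-0.23,0],"delta_rot":[0,0,0]},
    {"dp":[0,0,0],"delta_rot":[0,0,0]},
    {"dp":[0,0,0],"delta_rot":[0,0,0]}
  ]
}}

```text
clock: 2.45
position: [599.7, -59.3, 399.8]
tool_rot: [[-0.996, 0.094, -0.001], [0.094, 0.996, 0.001], [0.001, 0.001, -1.0]]
ft_force: [0.3, 0.5, 0.3]
opening: 85.2
grasp_force: 0.0
```

```bash
python3 snap.py wB
```

```text
2.45 [599.7 -59.3 399.8] yaw of tool y -5.38
```

View pics/wA.png

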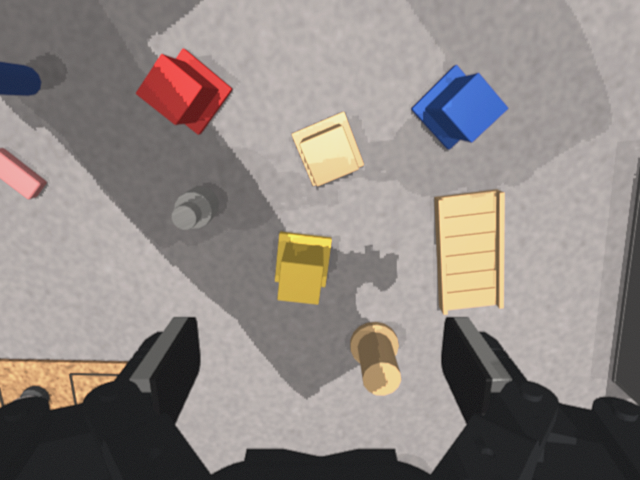

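View pics/wB.png

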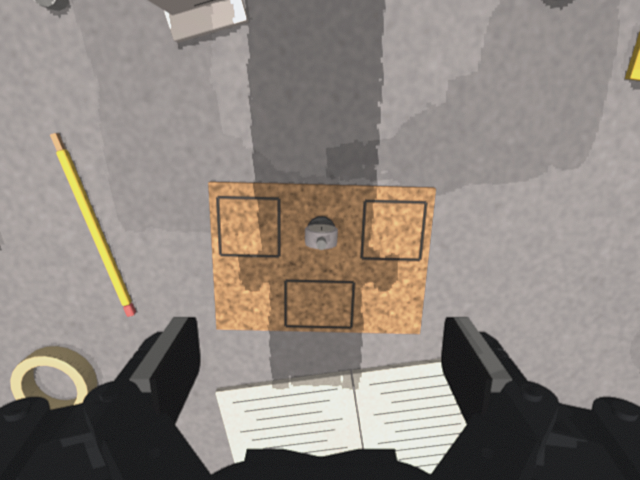

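The wrist pictures show the bed with its gauge at (320,232), left square (393,230), right square (249,227) and scale rectangle (320,304). Of the pier-like things — red (185,90), blue (460,107), yellow (303,268), pale (327,150) — only the pale one is the uncoloured square pier. The round pier is at (375,365), the big weight at (192,210), and the short deck (470,250) stays put.

```bash
cat >> h.py <<'E'
def load(n):
    z=np.load(f'pics/{n}.npz'); return z['p'],z['d'],np.linalg.inv(z['T']),z['k']
def onplane(uv,M,k,z):
    uv=np.atleast_2d(np.asarray(uv,float)); r=np.c_[(uv[:,0]-k[2])/k[0],(uv[:,1]-k[3])/k[1],np.ones(len(uv))]@M[:3,:3].T
    return (M[:3,3]+r*((z-M[2,3])/r[:,2])[:,None])[:,:2]
def top(n,box,h,tol=6):
    p,d,M,k=load(n); a,b,c,e=box; v,u=np.mgrid[b:e,a:c]; dd=d[b:e,a:c]
    P=np.stack([(u-k[2])/k[0]*dd,(v-k[3])/k[1]*dd,dd],-1)@M[:3,:3].T+M[:3,3]
    m=(abs(P[...,2]-h)<tol)&(dd>0)
    m=cv2.morphologyEx(m.astype(np.uint8),cv2.MORPH_OPEN,np.ones((3,3)))>0
    q=onplane(np.c_[u[m],v[m]],M,k,h); (cc,r)=cv2.minEnclosingCircle(q.astype(np.float32))
    print(n,len(q),'z',np.median(P[m][:,2]).round(1),'mean',q.mean(0).round(1),'circ',np.round(cc,1),round(r,1),'rect',rect(q)); return q
def fitbed(n,x0):
    from scipy.optimize import least_squares
    p,d,M,k=load(n); g=cv2.cvtColor(p,cv2.COLOR_RGB2GRAY)
    bh=cv2.morphologyEx(g,cv2.MORPH_BLACKHAT,np.ones((9,9)))
    v,u=np.where(bh>25); q=onplane(np.c_[u,v],M,k,6)
    R=[(0,65,27,27),(0,-65,27,27),(75,0,24,32)]
    def dist(x):
        c,s=np.cos(x[2]),np.sin(x[2]); L=(q-x[:2])@np.array([[c,-s],[s,c]])
        o=[]
        for cx,cy,hx,hy in R:
            a=abs(L-[cx,cy])-[hx,hy]; o.append(np.hypot(np.maximum(a[:,0],0),np.maximum(a[:,1],0))+np.minimum(a.max(1),0))
        return np.array(o)[np.argmin(abs(np.array(o)),0),np.arange(len(q))]
    x=np.array(x0,float)
    for t in (10,5,3,3):
        dm=abs(dist(x))<t; qq=q; q=q[dm]
        x=least_squares(dist,x,loss='soft_l1',x_scale=[1,1,.01]).x; print(dm.sum(),np.abs(dist(x)).mean().round(2)); q=qq
    return x
E
python3 - <<'E'
from h import *
x0=[628,-60,np.radians(-5.4)]
x=fitbed('wB',x0); print('bed',x[:2].round(1),np.degrees(x[2]).round(2))
p,d,M,k=load('wB')
print('bed corners, hand',onplane([[209,182],[435,187],[421,333],[217,329]],M,k,6).round(1))
c,s=np.cos(x[2]),np.sin(x[2])
for L in ((-40,-100),(-40,100),(105,100),(105,-100),(0,65),(0,-65),(75,0)): print(L,(x[:2]+np.array([[c,-s],[s,c]])@L).round(1))
print('round');top('wA',(340,310,410,400),60)
print('square');q=top('wA',(285,105,370,195),60)
print('big');top('wA',(160,180,220,240),52)
E
```

```text
3381 2.14
2895 1.16
2749 1.0
2747 1.0
bed [626.7 -61.8] -6.84
bed corners, hand [[ 575.1 -155.1]
 [ 598.    41.5]
 [ 741.7   26.2]
 [ 718.6 -172.3]]
(-40, -100) [ 575.1 -156.3]
(-40, 100) [598.9  42.2]
(105, 100) [742.8  25. ]
(105, -100) [ 719.  -173.6]
(0, 65) [634.4   2.7]
(0, -65) [ 618.9 -126.4]
(75, 0) [701.2 -70.7]
round
wA 1153 z 60.7 mean [599.6 287.2] circ [599.8 287.2] 18.8 rect (array([599.8, 287.3]), array([33. , 36.7]), 86.2)
square
wA 2193 z 60.8 mean [407.4 259.4] circ [407.5 259.6] 23.2 rect (array([407.7, 259.3]), array([34.2, 33.9]), 16.9)
big
wA 535 z 52.9 mean [444.2 142.7] circ [444.1 143.1] 11.2 rect (array([444.2, 142.6]), array([19.6, 20. ]), 79.4)
```

{"name": "play_rows", "arguments": {
  "motion": [
    {"dp":[0,0.289,-0.1],"delta_rot":[0,0,-0.008]},
    {"dp":[0,0.289,-0.1],"delta_rot":[0,0,-0.008]},
    {"dp":[0,0.289,-0.1],"delta_rot":[0,0,-0.008]},
    {"dp":[0,0.289,-0.1],"delta_rot":[0,0,-0.008]},
    {"dp":[0,0.289,0],"delta_rot":[0,0,0]},
    {"dp":[0,0.289,0],"delta_rot":[0,0,0]},
    {"dp":[0,0.289,0],"delta_rot":[0,0,0]},
    {"dp":[0,0.287,0],"delta_rot":[0,0,0]},
    {"dp":[0,0,0],"delta_rot":[0,0,0]},
    {"dp":[0,0,-0.3],"delta_rot":[0,0,0]},
    {"dp":[0,0,-0.3],"delta_rot":[0,0,0]},
    {"dp":[0,0,-0.2],"delta_rot":[0,0,0]},
    {"dp":[0,0,-0.1],"delta_rot":[0,0,0]},
    {"dp":[0,0,-0.065],"delta_rot":[0,0,0]},
    {"dp":[0,0,0],"delta_rot":[0,0,0]},
    {"dp":[0,0,0],"delta_rot":[0,0,0]}
  ]
}}

```text
clock: 4.1
position: [599.9, 286.9, 196.5]
tool_rot: [[-0.993, 0.118, 0.001], [0.118, 0.993, 0.001], [-0.001, 0.001, -1.0]]
ft_force: [1.1, -0.4, 0.8]
opening: 85.5
grasp_force: 0.0
```

{"name": "play_rows", "arguments": {
  "motion": [
    {"dp":[0,0,0],"delta_rot":[0,0,0]},
    {"dp":[0,0,0],"delta_rot":[0,0,0]},
    {"dp":[0,0,0],"delta_rot":[0,0,0]},
    {"dp":[0,0,0],"delta_rot":[0,0,0]},
    {"dp":[0,0,0],"delta_rot":[0,0,0]},
    {"dp":[0,0,0],"delta_rot":[0,0,0]},
    {"dp":[0,0,0],"delta_rot":[0,0,0]},
    {"dp":[0,0,0],"delta_rot":[0,0,0]}
  ],
  "grip": -1,
  "squeeze": 40
}}

```text
clock: 4.9
position: [600.3, 286.6, 196.3]
tool_rot: [[-0.993, 0.119, 0.001], [0.119, 0.993, 0.001], [-0.001, 0.001, -1.0]]
ft_force: [0.8, -0.0, 5.7]
opening: 33.2
grasp_force: 39.9
```

{"name": "play_rows", "arguments": {
  "motion": [
    {"dp":[0,0,0.2],"delta_rot":[0,0,0]},
    {"dp":[0,0,0.2],"delta_rot":[0,0,0]},
    {"dp":[0.033,-0.271,0],"delta_rot":[0,0,0]},
    {"dp":[0.033,-0.271,0],"delta_rot":[0,0,0]},
    {"dp":[0.033,-0.271,0],"delta_rot":[0,0,0]},
    {"dp":[0.033,-0.271,0],"delta_rot":[0,0,0]},
    {"dp":[0.033,-0.271,0],"delta_rot":[0,0,0]},
    {"dp":[0.033,-0.271,0],"delta_rot":[0,0,0]},
    {"dp":[0.032,-0.269,0],"delta_rot":[0,0,0]},
    {"dp":[0,0,0],"delta_rot":[0,0,0]},
    {"dp":[0,0,-0.2],"delta_rot":[0,0,0]},
    {"dp":[0,0,-0.1],"delta_rot":[0,0,0]},
    {"dp":[0,0,0],"delta_rot":[0,0,0]},
    {"dp":[0,0,0],"delta_rot":[0,0,0]}
  ]
}}

```text
clock: 6.3
position: [634.1, 2.7, 210.1]
tool_rot: [[-0.993, 0.119, -0.002], [0.119, 0.993, 0.0], [0.002, -0.0, -1.0]]
ft_force: [0.4, -0.8, -0.7]
opening: 33.3
grasp_force: 40.1
```

```bash
python3 snap.py wC; python3 - <<'E'
from bench import bot
for i in range(3):
    bot.grab_frame('top'); s=bot.get_state(); print(s['position'].round(2) if hasattr(s['position'],'round') else s['position'])
E
```

```text
6.3 [634.1   2.7 210.1] yaw of tool y -6.81
[634.95   2.64 211.38]
[635.03   2.57 211.59]
[634.99   2.53 211.62]
```

View pics/wC.png

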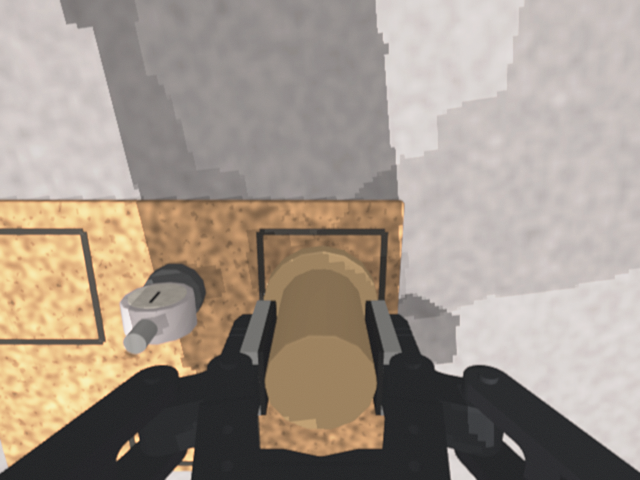

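Picture wC shows the round pier held above the left square (outline corners at (260,232) and (385,232)), with the foot inside it. Lower and release.

{"name": "play_rows", "arguments": {
  "motion": [
    {"dp":[0,0,-0.03],"delta_rot":[0,0,0]},
    {"dp":[0,0,-0.028],"delta_rot":[0,0,0]},
    {"dp":[0,0,0],"delta_rot":[0,0,0]},
    {"dp":[0,0,0],"delta_rot":[0,0,0]}
  ]
}}

```text
clock: 6.9
position: [634.7, 2.2, 202.3]
tool_rot: [[-0.993, 0.119, 0.001], [0.119, 0.993, 0.0], [-0.001, 0.0, -1.0]]
ft_force: [-0.5, -0.3, 2.8]
opening: 33.0
grasp_force: 40.3
```

{"name": "play_rows", "arguments": {
  "motion": [
    {"dp":[0,0,0],"delta_rot":[0,0,0]},
    {"dp":[0,0,0],"delta_rot":[0,0,0]},
    {"dp":[0,0,0],"delta_rot":[0,0,0]},
    {"dp":[0,0,0],"delta_rot":[0,0,0]},
    {"dp":[0,0,0],"delta_rot":[0,0,0]},
    {"dp":[0,0,0.2],"delta_rot":[0,0,0]},
    {"dp":[0,0,0.3],"delta_rot":[0,0,0]},
    {"dp":[-0.2,0,0.3],"delta_rot":[0,0,0]},
    {"dp":[-0.1,-0.2,0.3],"delta_rot":[0,0,0]},
    {"dp":[0,-0.2,0.2],"delta_rot":[0,0,0]},
    {"dp":[0,0,0],"delta_rot":[0,0,0]},
    {"dp":[0,0,0],"delta_rot":[0,0,0]}
  ],
  "grip": 0.3
}}

```text
clock: 8.1
position: [593.4, -55.1, 389.2]
tool_rot: [[-0.993, 0.121, 0.002], [0.121, 0.993, 0.0], [-0.002, 0.001, -1.0]]
ft_force: [0.2, 0.3, 0.8]
opening: 55.6
grasp_force: 0.0
```

```bash
python3 snap.py wD; python3 - <<'E'
from h import *
x=fitbed('wD',[626.7,-61.8,np.radians(-6.84)]); print('bed',x[:2].round(1),np.degrees(x[2]).round(2))
c,s=np.cos(x[2]),np.sin(x[2]);print('left target',(x[:2]+np.array([[c,-s],[s,c]])@(0,65)).round(1))
p,d,M,k=load('wD')
uv=proj('wrist',[[634,3,66]])[0]; print(uv); u,v=uv.astype(int)
top('wD',(u-50,v-50,u+50,v+50),66)
E
```

```text
8.1 [593.4 -55.1 389.2] yaw of tool y -6.92
3435 2.28
2835 1.18
2679 1.01
2678 1.0
bed [626.4 -61.8] -6.79
left target [634.1   2.7]
[404.00610664 264.01859689]
wD 1573 z 66.7 mean [634.8   1.3] circ [635.1   1.1] 18.0 rect (array([634.9,   1.5]), array([34. , 34.4]), 83.1)
```

View pics/wD.png

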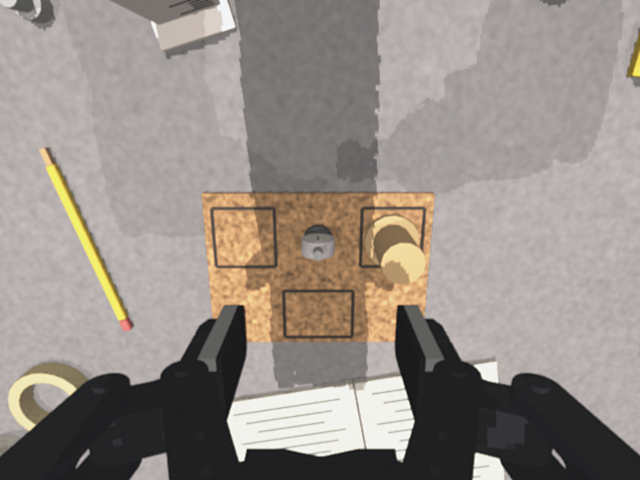

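The round pier stands in the left square, with even margins, measured about 1.5 mm off centre. Now the square pier.

{"name": "play_rows", "arguments": {
  "motion": [
    {"dp":[-0.138,0.234,0],"delta_rot":[0,0,0.06]},
    {"dp":[-0.138,0.234,0],"delta_rot":[0,0,0.06]},
    {"dp":[-0.138,0.234,0],"delta_rot":[0,0,0.06]},
    {"dp":[-0.138,0.234,0],"delta_rot":[0,0,0.06]},
    {"dp":[-0.138,0.234,0],"delta_rot":[0,0,0.06]},
    {"dp":[-0.138,0.234,0],"delta_rot":[0,0,0.06]},
    {"dp":[-0.138,0.234,0],"delta_rot":[0,0,0.06]},
    {"dp":[-0.138,0.234,0],"delta_rot":[0,0,0.06]},
    {"dp":[-0.135,0.232,0],"delta_rot":[0,0,0.058]},
    {"dp":[0,0,0],"delta_rot":[0,0,0]},
    {"dp":[0,0,-0.3],"delta_rot":[0,0,0]},
    {"dp":[0,0,-0.3],"delta_rot":[0,0,0]},
    {"dp":[0,0,-0.3],"delta_rot":[0,0,0]},
    {"dp":[0,0,-0.2],"delta_rot":[0,0,0]},
    {"dp":[0,0,-0.1],"delta_rot":[0,0,0]},
    {"dp":[0,0,-0.095],"delta_rot":[0,0,0]},
    {"dp":[0,0,0],"delta_rot":[0,0,0]},
    {"dp":[0,0,0],"delta_rot":[0,0,0]}
  ]
}}

```text
clock: 9.95
position: [406.9, 260.7, 193.4]
tool_rot: [[-0.954, -0.298, -0.002], [-0.298, 0.954, -0.002], [0.003, -0.001, -1.0]]
ft_force: [-0.2, 1.1, 1.0]
opening: 55.7
grasp_force: 0.0
```

{"name": "play_rows", "arguments": {
  "motion": [
    {"dp":[0,0,0],"delta_rot":[0,0,0]},
    {"dp":[0,0,0],"delta_rot":[0,0,0]},
    {"dp":[0,0,0],"delta_rot":[0,0,0]},
    {"dp":[0,0,0],"delta_rot":[0,0,0]},
    {"dp":[0,0,0],"delta_rot":[0,0,0]},
    {"dp":[0,0,0],"delta_rot":[0,0,0]},
    {"dp":[0,0,0],"delta_rot":[0,0,0]},
    {"dp":[0,0,0],"delta_rot":[0,0,0]}
  ],
  "grip": -1
}}

```text
clock: 10.75
position: [407.9, 261.3, 195.0]
tool_rot: [[-0.954, -0.299, 0.001], [-0.299, 0.954, 0.001], [-0.002, 0.0, -1.0]]
ft_force: [0.1, -0.3, 5.9]
opening: 33.6
grasp_force: 40.9
```

{"name": "play_rows", "arguments": {
  "motion": [
    {"dp":[0,0,0.27],"delta_rot":[0,0,0]},
    {"dp":[0,0,0.27],"delta_rot":[0,0,0]},
    {"dp":[0.141,-0.2575,0],"delta_rot":[0,0,-0.054]},
    {"dp":[0.141,-0.2575,0],"delta_rot":[0,0,-0.054]},
    {"dp":[0.141,-0.2575,0],"delta_rot":[0,0,-0.054]},
    {"dp":[0.141,-0.2575,0],"delta_rot":[0,0,-0.054]},
    {"dp":[0.141,-0.2575,0],"delta_rot":[0,0,-0.054]},
    {"dp":[0.141,-0.2575,0],"delta_rot":[0,0,-0.054]},
    {"dp":[0.141,-0.2575,0],"delta_rot":[0,0,-0.054]},
    {"dp":[0.141,-0.2575,0],"delta_rot":[0,0,-0.054]},
    {"dp":[0.141,-0.2575,0],"delta_rot":[0,0,-0.054]},
    {"dp":[0.139,-0.2575,0],"delta_rot":[0,0,-0.052]},
    {"dp":[0,0,-0.25],"delta_rot":[0,0,0]},
    {"dp":[0,0,-0.15],"delta_rot":[0,0,0]},
    {"dp":[0,0,0],"delta_rot":[0,0,0]},
    {"dp":[0,0,0],"delta_rot":[0,0,0]},
    {"dp":[0,0,0],"delta_rot":[0,0,0]}
  ]
}}

```text
clock: 12.45
position: [619.3, -125.0, 216.6]
tool_rot: [[-0.993, 0.119, 0.002], [0.119, 0.993, -0.0], [-0.002, -0.0, -1.0]]
ft_force: [0.7, 0.3, -1.4]
opening: 33.6
grasp_force: 40.5
```

```bash
cat > st.py <<'E'
from bench import bot
import numpy as np
for i in range(3):
    bot.grab_frame('top'); s=bot.get_state(); R=np.array(s['tool_rot']); print(s['clock'],np.round(s['position'],2),'yaw',round(np.degrees(np.arctan2(-R[0,1],R[1,1])),2),'grip pt',np.round(np.array(s['position'])+155*R[:,2],1),np.round(s['ft_force'],1))
E
python3 st.py
```

```text
12.5 [ 619.44 -124.97  216.9 ] yaw -6.81 grip pt [ 619.9 -125.1   61.9] [-0.6  0.4 -0. ]
12.55 [ 619.43 -124.99  216.95] yaw -6.81 grip pt [ 619.9 -125.1   61.9] [-0.3 -0.  -1.1]
12.6 [ 619.35 -124.97  216.85] yaw -6.81 grip pt [ 619.8 -125.1   61.9] [ 0.2  0.2 -0.8]
```

{"name": "play_rows", "arguments": {
  "motion": [
    {"dp":[-0.003,-0.002,-0.05],"delta_rot":[0,0,0]},
    {"dp":[0,0,-0.03],"delta_rot":[0,0,0]},
    {"dp":[0,0,-0.024],"delta_rot":[0,0,0]},
    {"dp":[0,0,0],"delta_rot":[0,0,0]},
    {"dp":[0,0,0],"delta_rot":[0,0,0]}
  ]
}}

```text
clock: 13.1
position: [617.8, -125.3, 200.9]
tool_rot: [[-0.993, 0.119, -0.0], [0.119, 0.993, 0.0], [0.0, 0.0, -1.0]]
ft_force: [-4.8, 1.7, 8.9]
opening: 33.8
grasp_force: 41.7
```

{"name": "play_rows", "arguments": {
  "motion": [
    {"dp":[0,0,0],"delta_rot":[0,0,0]},
    {"dp":[0,0,0],"delta_rot":[0,0,0]},
    {"dp":[0,0,0],"delta_rot":[0,0,0]},
    {"dp":[0,0,0],"delta_rot":[0,0,0]},
    {"dp":[0,0,0],"delta_rot":[0,0,0]},
    {"dp":[0,0,0.2],"delta_rot":[0,0,0]},
    {"dp":[0,0,0.3],"delta_rot":[0,0,0]},
    {"dp":[-0.2,0,0.3],"delta_rot":[0,0,0]},
    {"dp":[0,0.2,0.3],"delta_rot":[0,0,0]},
    {"dp":[0,0.2,0.2],"delta_rot":[0,0,0]},
    {"dp":[0,0,0],"delta_rot":[0,0,0]},
    {"dp":[0,0,0],"delta_rot":[0,0,0]}
  ],
  "grip": 0.3
}}

```text
clock: 14.3
position: [590.7, -67.3, 388.5]
tool_rot: [[-0.993, 0.118, 0.002], [0.118, 0.993, -0.001], [-0.002, -0.0, -1.0]]
ft_force: [-0.8, -0.1, -0.9]
opening: 55.7
grasp_force: 0.0
```

```bash
python3 snap.py wE; python3 - <<'E'
from h import *
x=fitbed('wE',[626.7,-61.8,np.radians(-6.84)]); print('bed',x[:2].round(1),np.degrees(x[2]).round(2))
c,s=np.cos(x[2]),np.sin(x[2])
for X in ([634,2,66],[619,-126,66]):
    u,v=proj('wrist',[X])[0].astype(int)
    q=top('wE',(u-50,v-50,u+50,v+50),66); print('in bed frame',((np.array(rect(q)[0])-x[:2])@np.array([[c,-s],[s,c]])).round(1))
E
```

```text
14.3 [590.7 -67.3 388.5] yaw of tool y -6.76
3279 2.44
2667 1.26
2471 1.04
2471 1.04
bed [626.4 -62.2] -6.81
wE 1566 z 66.7 mean [634.8   1.2] circ [635.    1.2] 18.0 rect (array([635.1,   1.5]), array([33.9, 33.6]), 83.3)
in bed frame [ 1.1 64.2]
wE 2054 z 66.8 mean [ 615.9 -125.3] circ [ 616.5 -125.3] 24.1 rect (array([ 616.1, -125.2]), array([34.7, 35. ]), 83.3)
in bed frame [ -2.8 -63.8]
```

View pics/wE.png

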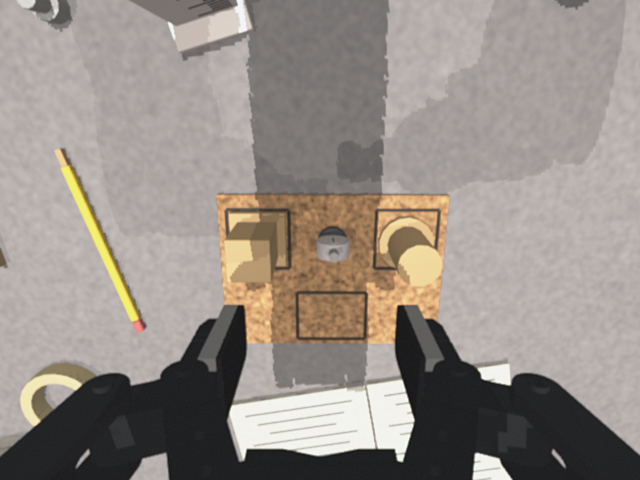

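The square pier (255,250) stands about 3 mm too near the robot, at the edge of its square. I'll regrip it and nudge it.

{"name": "play_rows", "arguments": {
  "motion": [
    {"dp":[0,-0.2,-0.2],"delta_rot":[0,0,0]},
    {"dp":[0,-0.2,-0.3],"delta_rot":[0,0,0]},
    {"dp":[0.2,0,-0.3],"delta_rot":[0,0,0]},
    {"dp":[0,0,-0.28],"delta_rot":[0,0,0]},
    {"dp":[0,0,-0.19],"delta_rot":[0,0,0]},
    {"dp":[0,0,0],"delta_rot":[0,0,0]},
    {"dp":[0,0,0],"delta_rot":[0,0,0]}
  ]
}}

```text
clock: 15.05
position: [617.3, -126.1, 202.6]
tool_rot: [[-0.993, 0.12, -0.004], [0.12, 0.993, 0.001], [0.004, 0.0, -1.0]]
ft_force: [0.1, 1.2, -0.9]
opening: 55.5
grasp_force: 0.0
```

{"name": "play_rows", "arguments": {
  "motion": [
    {"dp":[0,0,0],"delta_rot":[0,0,0]},
    {"dp":[0,0,0],"delta_rot":[0,0,0]},
    {"dp":[0,0,0],"delta_rot":[0,0,0]},
    {"dp":[0,0,0],"delta_rot":[0,0,0]},
    {"dp":[0,0,0],"delta_rot":[0,0,0]},
    {"dp":[0,0,0],"delta_rot":[0,0,0]},
    {"dp":[0,0,0.04],"delta_rot":[0,0,0]},
    {"dp":[0.018,-0.008,0],"delta_rot":[0,0,0]},
    {"dp":[0,0,0],"delta_rot":[0,0,0]},
    {"dp":[0,0,0],"delta_rot":[0,0,0]},
    {"dp":[0,0,-0.02],"delta_rot":[0,0,0]},
    {"dp":[0,0,-0.018],"delta_rot":[0,0,0]},
    {"dp":[0,0,0],"delta_rot":[0,0,0]},
    {"dp":[0,0,0],"delta_rot":[0,0,0]}
  ],
  "grip": -1
}}

```text
clock: 16.45
position: [620.7, -126.6, 206.2]
tool_rot: [[-0.993, 0.119, 0.001], [0.119, 0.993, -0.0], [-0.001, -0.0, -1.0]]
ft_force: [-3.4, 1.3, 10.6]
opening: 33.6
grasp_force: 41.6
```

{"name": "play_rows", "arguments": {
  "motion": [
    {"dp":[0,0,0],"delta_rot":[0,0,0]},
    {"dp":[0,0,0],"delta_rot":[0,0,0]},
    {"dp":[0,0,0],"delta_rot":[0,0,0]},
    {"dp":[0,0,0],"delta_rot":[0,0,0]},
    {"dp":[0,0,0],"delta_rot":[0,0,0]},
    {"dp":[0,0,0.2],"delta_rot":[0,0,0]},
    {"dp":[0,0,0.3],"delta_rot":[0,0,0]},
    {"dp":[-0.2,0,0.3],"delta_rot":[0,0,0]},
    {"dp":[0,0.2,0.3],"delta_rot":[0,0,0]},
    {"dp":[0,0.2,0.2],"delta_rot":[0,0,0]},
    {"dp":[0,0,0],"delta_rot":[0,0,0]},
    {"dp":[0,0,0],"delta_rot":[0,0,0]}
  ],
  "grip": 0.3
}}

```text
clock: 17.65
position: [593.4, -68.5, 393.3]
tool_rot: [[-0.993, 0.118, 0.002], [0.118, 0.993, -0.001], [-0.002, -0.0, -1.0]]
ft_force: [0.3, 1.2, 0.0]
opening: 55.5
grasp_force: 0.0
```

```bash
python3 snap.py wF; cat > chk.py <<'E'
import sys; from h import *
n=sys.argv[1]
x=fitbed(n,[626.7,-61.8,np.radians(-6.84)]); print('bed',x[:2].round(1),np.degrees(x[2]).round(2))
c,s=np.cos(x[2]),np.sin(x[2])
for X in ([634,2,66],[619,-126,66]):
    u,v=proj('wrist',[X])[0].astype(int)
    q=top(n,(u-50,v-50,u+50,v+50),66); print('in bed frame',((np.array(rect(q)[0])-x[:2])@np.array([[c,-s],[s,c]])).round(1))
E
python3 chk.py wF
```

```text
17.65 [593.4 -68.5 393.3] yaw of tool y -6.77
3067 2.38
2516 1.25
2311 1.01
2311 1.01
bed [626.4 -62.2] -6.72
wF 1545 z 66.7 mean [634.8   1.2] circ [634.9   0.9] 18.1 rect (array([634.8,   1.4]), array([34.4, 33.9]), 83.3)
in bed frame [ 0.9 64.2]
wF 2040 z 66.8 mean [ 617.2 -126.2] circ [ 617.4 -126.6] 24.4 rect (array([ 617.4, -126.4]), array([34.6, 35.3]), 83.3)
in bed frame [ -1.5 -64.8]
```

{"name": "play_rows", "arguments": {
  "motion": [
    {"dp":[-0.086,-0.268,0],"delta_rot":[0,0,0.0236]},
    {"dp":[-0.086,-0.268,0],"delta_rot":[0,0,0.0236]},
    {"dp":[-0.086,-0.268,0],"delta_rot":[0,0,0.0236]},
    {"dp":[-0.086,-0.268,0],"delta_rot":[0,0,0.0236]},
    {"dp":[-0.086,-0.268,0],"delta_rot":[0,0,0.0236]},
    {"dp":[-0.086,-0.268,0],"delta_rot":[0,0,0.0236]},
    {"dp":[-0.086,-0.268,0],"delta_rot":[0,0,0.0236]},
    {"dp":[-0.086,-0.268,0],"delta_rot":[0,0,0.0236]},
    {"dp":[0,0,0],"delta_rot":[0,0,0]},
    {"dp":[0,0,0],"delta_rot":[0,0,0]},
    {"dp":[0,0,0],"delta_rot":[0,0,0]}
  ],
  "grip": 1
}}

```text
clock: 18.8
position: [489.7, -390.2, 391.1]
tool_rot: [[-1.0, -0.029, -0.002], [-0.029, 1.0, 0.002], [0.002, 0.002, -1.0]]
ft_force: [0.3, -0.2, -0.4]
opening: 85.4
grasp_force: 0.0
```

```bash
python3 snap.py wG; python3 st.py; python3 - <<'E'
from h import *
p,d,M,k=load('wG'); v,u=np.mgrid[:480,:640]
P=np.stack([(u-k[2])/k[0]*d,(v-k[3])/k[1]*d,d],-1)@M[:3,:3].T+M[:3,3]
m=(d>0)&(P[...,2]>5)&(P[...,2]<19)&(abs(P[...,0]-527)<115)&(abs(P[...,1]+389)<50)
hsv=cv2.cvtColor(p,cv2.COLOR_RGB2HSV); m&=hsv[...,1]>60
r=m&(P[...,2]>12.5)
for n,mm,z in (('all',m,16),('rail',r,16)):
    q=onplane(np.c_[u[mm],v[mm]],M,k,z); print(n,len(q),q.mean(0).round(1),rect(q))
E
```

```text
18.8 [ 489.7 -390.2  391.1] yaw of tool y 1.64
18.9 [ 490.2  -389.56  391.93] yaw 1.72 grip pt [ 490.  -389.4  236.9] [ 0.3 -0.1  1.1]
18.95 [ 490.36 -389.46  392.28] yaw 1.74 grip pt [ 490.3 -389.4  237.3] [-0.4 -0.2 -0.4]
19.0 [ 490.43 -389.47  392.48] yaw 1.75 grip pt [ 490.4 -389.4  237.5] [-0.6  1.1 -0.1]
all 11084 [ 528.7 -391. ] (array([ 526.9, -391.1]), array([180.4,  56.1]), 1.6)
rail 1755 [ 529.9 -390.8] (array([ 527.3, -391.1]), array([179.6,  56.1]), 1.6)
```

View pics/wG.png

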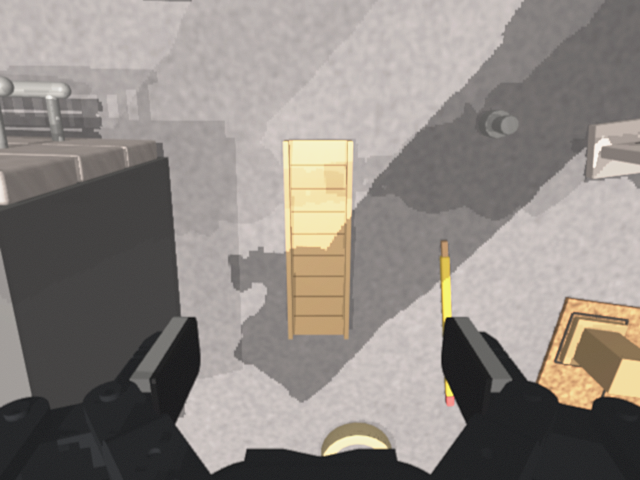

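Picture wG shows the long deck at (320,240), 180 x 56 mm as measured, so it is the right one. The small weight (497,125) and the pencil are clear of it.

{"name": "play_rows", "arguments": {
  "motion": [
    {"dp":[0.245,-0.005,-0.15],"delta_rot":[0,0,0]},
    {"dp":[0,0,-0.3],"delta_rot":[0,0,0]},
    {"dp":[0,0,-0.3],"delta_rot":[0,0,0]},
    {"dp":[0,0,-0.3],"delta_rot":[0,0,0]},
    {"dp":[0,0,-0.25],"delta_rot":[0,0,0]},
    {"dp":[0,0,-0.1],"delta_rot":[0,0,0]},
    {"dp":[0,0,-0.043],"delta_rot":[0,0,0]},
    {"dp":[0,0,0],"delta_rot":[0,0,0]},
    {"dp":[0,0,0],"delta_rot":[0,0,0]}
  ]
}}

```text
clock: 19.9
position: [527.6, -391.5, 177.6]
tool_rot: [[-1.0, -0.029, 0.002], [-0.029, 1.0, -0.002], [-0.002, -0.002, -1.0]]
ft_force: [-0.1, 0.1, -0.3]
opening: 85.3
grasp_force: 0.0
```

{"name": "play_rows", "arguments": {
  "motion": [
    {"dp":[0,0,0],"delta_rot":[0,0,0]},
    {"dp":[0,0,0],"delta_rot":[0,0,0]},
    {"dp":[0,0,0],"delta_rot":[0,0,0]},
    {"dp":[0,0,0],"delta_rot":[0,0,0]},
    {"dp":[0,0,0],"delta_rot":[0,0,0]},
    {"dp":[0,0,0],"delta_rot":[0,0,0]},
    {"dp":[0,0,0],"delta_rot":[0,0,0]},
    {"dp":[0,0,0],"delta_rot":[0,0,0]}
  ],
  "grip": -1
}}

```text
clock: 20.7
position: [527.3, -391.7, 177.9]
tool_rot: [[-1.0, -0.029, 0.002], [-0.029, 1.0, -0.002], [-0.002, -0.002, -1.0]]
ft_force: [0.0, 0.5, 6.5]
opening: 54.7
grasp_force: 42.9
```

```bash
python3 st.py
```

```text
20.75 [ 527.3  -391.76  177.87] yaw 1.65 grip pt [ 527.7 -392.    22.9] [-1.   0.7  6.5]
20.8 [ 527.3  -391.72  177.88] yaw 1.65 grip pt [ 527.7 -392.    22.9] [-0.7  0.4  6.4]
20.85 [ 527.29 -391.77  177.86] yaw 1.65 grip pt [ 527.7 -392.    22.9] [-0.2  1.   6.2]
```

{"name": "play_rows", "arguments": {
  "motion": [
    {"dp":[0,0,0.1],"delta_rot":[0,0,0]},
    {"dp":[0,0,0.25],"delta_rot":[0,0,0]},
    {"dp":[0,0,0.25],"delta_rot":[0,0,0]},
    {"dp":[0,0,0.13],"delta_rot":[0,0,0]},
    {"dp":[0.066,0.2205,0],"delta_rot":[0,0,0.181]},
    {"dp":[0.066,0.2205,0],"delta_rot":[0,0,0.181]},
    {"dp":[0.066,0.2205,0],"delta_rot":[0,0,0.181]},
    {"dp":[0.066,0.2205,0],"delta_rot":[0,0,0.181]},
    {"dp":[0.066,0.2205,0],"delta_rot":[0,0,0.181]},
    {"dp":[0.066,0.2205,0],"delta_rot":[0,0,0.181]},
    {"dp":[0.066,0.2205,0],"delta_rot":[0,0,0.181]},
    {"dp":[0.066,0.2205,0],"delta_rot":[0,0,0.181]},
    {"dp":[0.066,0.2205,0],"delta_rot":[0,0,0.181]},
    {"dp":[0.066,0.2205,0],"delta_rot":[0,0,0.181]},
    {"dp":[0,0,0],"delta_rot":[0,0,0]},
    {"dp":[0,0,0],"delta_rot":[0,0,0]},
    {"dp":[0,0,0],"delta_rot":[0,0,0]},
    {"dp":[0,0,0],"delta_rot":[0,0,0]}
  ]
}}

```text
clock: 22.65
position: [625.4, -61.7, 285.6]
tool_rot: [[-0.122, -0.993, -0.0], [-0.993, 0.122, -0.0], [0.0, 0.0, -1.0]]
ft_force: [0.4, 0.3, -1.1]
opening: 54.6
grasp_force: 42.5
```

```bash
python3 st.py; python3 - <<'E'
from h import *
p,d=bot.grab_frame('scene'); cv2.imwrite('pics/s2.png',cv2.resize(p[180:400,200:480,::-1],None,fx=2.5,fy=2.5)); print(bot.get_state()['opening'])
E
```

```text
22.7 [625.42 -61.68 285.64] yaw 82.99 grip pt [625.4 -61.7 130.6] [-0.2 -0.6 -1.3]
22.75 [625.47 -61.64 285.68] yaw 83.0 grip pt [625.5 -61.7 130.7] [0.2 0.1 0.3]
22.8 [625.52 -61.53 285.68] yaw 83.01 grip pt [625.5 -61.5 130.7] [ 0.2 -0.3 -0.6]
54.63400306749972
```

View pics/s2.png

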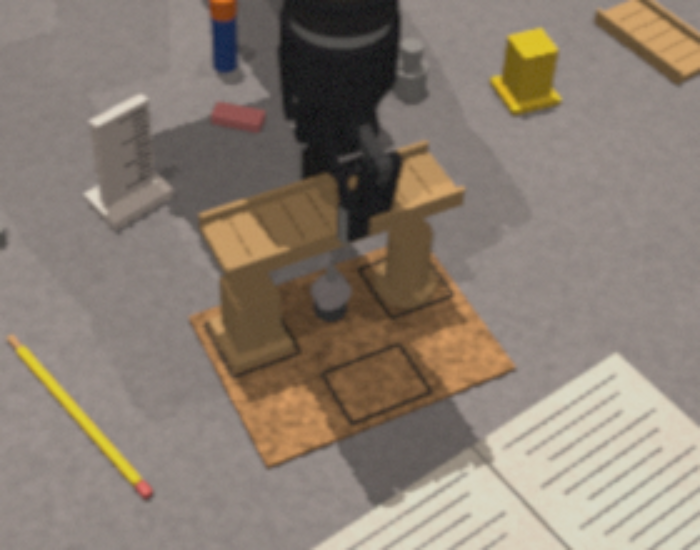

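Picture s2 shows the deck held level above both piers. It also shows the feet of the two piers inside their outlines. Lower and release.

{"name": "play_rows", "arguments": {
  "motion": [
    {"dp":[0.006,0.004,-0.15],"delta_rot":[0,0,0.004]},
    {"dp":[0,0,-0.05],"delta_rot":[0,0,0]},
    {"dp":[0,0,-0.04],"delta_rot":[0,0,0]},
    {"dp":[0,0,-0.02],"delta_rot":[0,0,0]},
    {"dp":[0,0,-0.015],"delta_rot":[0,0,0]},
    {"dp":[0,0,0],"delta_rot":[0,0,0]},
    {"dp":[0,0,0],"delta_rot":[0,0,0]}
  ]
}}

```text
clock: 23.55
position: [626.8, -59.9, 244.9]
tool_rot: [[-0.117, -0.993, 0.001], [-0.993, 0.117, -0.0], [0.0, -0.001, -1.0]]
ft_force: [-0.2, -0.1, 0.1]
opening: 54.8
grasp_force: 42.5
```

{"name": "play_rows", "arguments": {
  "motion": [
    {"dp":[0,0,0],"delta_rot":[0,0,0]},
    {"dp":[0,0,0],"delta_rot":[0,0,0]},
    {"dp":[0,0,0],"delta_rot":[0,0,0]},
    {"dp":[0,0,0],"delta_rot":[0,0,0]},
    {"dp":[0,0,0],"delta_rot":[0,0,0]},
    {"dp":[0,0,0.1],"delta_rot":[0,0,0]},
    {"dp":[0,0,0.3],"delta_rot":[0,0,0]},
    {"dp":[0,0,0.3],"delta_rot":[0,0,0]},
    {"dp":[0,0,0.3],"delta_rot":[0,0,0]},
    {"dp":[0,0,0],"delta_rot":[0,0,0]}
  ],
  "grip": 0.7
}}

```text
clock: 24.55
position: [628.4, -60.1, 402.1]
tool_rot: [[-0.117, -0.993, 0.013], [-0.993, 0.117, -0.001], [-0.0, -0.013, -1.0]]
ft_force: [1.1, -0.3, 1.5]
opening: 72.6
grasp_force: 0.0
```

{"name": "play_rows", "arguments": {
  "motion": [
    {"dp":[-0.256,-0.149,0],"delta_rot":[0,0,0.07]},
    {"dp":[-0.256,-0.149,0],"delta_rot":[0,0,0.07]},
    {"dp":[-0.256,-0.149,0],"delta_rot":[0,0,0.07]},
    {"dp":[-0.256,-0.149,0],"delta_rot":[0,0,0.07]},
    {"dp":[-0.256,-0.149,0],"delta_rot":[0,0,0.07]},
    {"dp":[0,0,0],"delta_rot":[0,0,0]},
    {"dp":[0,0,0],"delta_rot":[0,0,0]},
    {"dp":[0,0,0],"delta_rot":[0,0,0]}
  ]
}}

```text
clock: 25.35
position: [435.4, -171.6, 394.5]
tool_rot: [[0.157, -0.988, 0.001], [-0.988, -0.157, -0.0], [0.0, -0.001, -1.0]]
ft_force: [0.3, 0.5, -0.4]
opening: 72.2
grasp_force: 0.0
```

```bash
python3 snap.py wH; python3 st.py; python3 - <<'E'
from h import *
u,v=proj('wrist',[[435,-134,100]])[0].astype(int); print(u,v)
top('wH',(max(u-90,0),max(v-90,0),u+90,v+90),100,4)
f=bot.grab_frame('top'); p,d,W=cloud('top',f)
w=W[140:220,310:415].reshape(-1,3); q=w[(w[:,2]>79)&(w[:,2]<90)]; print('deck rails',rect(q[:,:2]),np.median(q[:,2]))
for s in ((W[140:220,310:345]),(W[140:220,375:415])):
    w=s.reshape(-1,3); z=w[(w[:,2]>70)&(w[:,2]<79),2]; print('road z',np.median(z),len(z))
E
```

```text
25.35 [ 435.4 -171.6  394.5] yaw of tool y 99.04
25.45 [ 435.77 -171.33  394.31] yaw 99.1 grip pt [ 435.9 -171.3  239.3] [ 0.9  0.  -0.3]
25.5 [ 435.71 -171.29  394.22] yaw 99.11 grip pt [ 435.7 -171.3  239.2] [0.4 0.7 0.6]
25.55 [ 435.61 -171.29  394.2 ] yaw 99.11 grip pt [ 435.6 -171.3  239.2] [-0.9  0.6 -0.2]
312 283
wH 992 z 100.7 mean [ 435.9 -137.4] circ [ 435.7 -136.6] 25.5 rect (array([ 435.9, -136.6]), array([ 9.6, 50.3]), 9.0)
deck rails (array([626.2, -58.8]), array([179.2,  56.8]), 83.2) 81.7988050006013
road z 73.78168139518539 542
road z 73.6804677400055 612
```

{"name": "play_rows", "arguments": {
  "motion": [
    {"dp":[0,0.24,0],"delta_rot":[0,0,0]},
    {"dp":[0,0,-0.2],"delta_rot":[0,0,0]},
    {"dp":[0,0,-0.3],"delta_rot":[0,0,0]},
    {"dp":[0,0,-0.3],"delta_rot":[0,0,0]},
    {"dp":[0,0,-0.2],"delta_rot":[0,0,0]},
    {"dp":[0,0,-0.088],"delta_rot":[0,0,0]},
    {"dp":[0,0,0],"delta_rot":[0,0,0]},
    {"dp":[0,0,0],"delta_rot":[0,0,0]}
  ]
}}

```text
clock: 26.4
position: [435.2, -135.6, 231.3]
tool_rot: [[0.158, -0.988, -0.0], [-0.988, -0.158, 0.0], [-0.0, 0.0, -1.0]]
ft_force: [0.2, -0.8, 0.6]
opening: 72.4
grasp_force: 0.0
```

{"name": "play_rows", "arguments": {
  "motion": [
    {"dp":[0,0,0],"delta_rot":[0,0,0]},
    {"dp":[0,0,0],"delta_rot":[0,0,0]},
    {"dp":[0,0,0],"delta_rot":[0,0,0]},
    {"dp":[0,0,0],"delta_rot":[0,0,0]},
    {"dp":[0,0,0],"delta_rot":[0,0,0]},
    {"dp":[0,0,0],"delta_rot":[0,0,0]},
    {"dp":[0,0,0],"delta_rot":[0,0,0]},
    {"dp":[0,0,0],"delta_rot":[0,0,0]},
    {"dp":[0,0,0],"delta_rot":[0,0,0]},
    {"dp":[0,0,0],"delta_rot":[0,0,0]}
  ],
  "grip": -1
}}

```text
clock: 27.4
position: [434.9, -135.8, 231.6]
tool_rot: [[0.157, -0.988, 0.001], [-0.988, -0.157, -0.0], [0.0, -0.001, -1.0]]
ft_force: [0.0, 0.6, 5.9]
opening: 9.9
grasp_force: 43.0
```

```bash
python3 st.py
```

```text
27.45 [ 434.88 -135.78  231.57] yaw 99.03 grip pt [ 435.  -135.8   76.6] [0.1 0.9 6.3]
27.5 [ 434.89 -135.77  231.56] yaw 99.03 grip pt [ 435.  -135.8   76.6] [-0.7 -0.6  6.8]
27.55 [ 434.88 -135.78  231.57] yaw 99.03 grip pt [ 435.  -135.8   76.6] [-0.8  1.1  5.9]
```

{"name": "play_rows", "arguments": {
  "motion": [
    {"dp":[0,0,0.1],"delta_rot":[0,0,0]},
    {"dp":[0,0,0.3],"delta_rot":[0,0,0]},
    {"dp":[0,0,0.3],"delta_rot":[0,0,0]},
    {"dp":[0,0,0.1],"delta_rot":[0,0,0]},
    {"dp":[0.253,0.063,0],"delta_rot":[0,0,-0.05]},
    {"dp":[0.253,0.063,0],"delta_rot":[0,0,-0.05]},
    {"dp":[0.253,0.063,0],"delta_rot":[0,0,-0.05]},
    {"dp":[0.253,0.063,0],"delta_rot":[0,0,-0.05]},
    {"dp":[0.253,0.063,0],"delta_rot":[0,0,-0.05]},
    {"dp":[0.253,0.063,0],"delta_rot":[0,0,-0.05]},
    {"dp":[0.256,0.061,0],"delta_rot":[0,0,-0.051]},
    {"dp":[0,0,0],"delta_rot":[0,0,0]},
    {"dp":[0,0,-0.3],"delta_rot":[0,0,0]},
    {"dp":[0,0,-0.2],"delta_rot":[0,0,0]},
    {"dp":[0,0,-0.127],"delta_rot":[0,0,0]},
    {"dp":[0,0,0],"delta_rot":[0,0,0]},
    {"dp":[0,0,0],"delta_rot":[0,0,0]},
    {"dp":[0,0,0],"delta_rot":[0,0,0]}
  ]
}}

```text
clock: 29.35
position: [701.2, -70.1, 258.9]
tool_rot: [[-0.118, -0.993, 0.002], [-0.993, 0.118, -0.0], [0.0, -0.003, -1.0]]
ft_force: [-1.2, 0.0, 0.3]
opening: 9.6
grasp_force: 41.9
```

```bash
python3 st.py
```

```text
29.4 [701.32 -70.06 259.14] yaw 83.24 grip pt [701.8 -70.1 104.1] [ 0.2  0.1 -0.2]
29.45 [701.32 -70.02 259.13] yaw 83.24 grip pt [701.8 -70.1 104.1] [-0.3  0.2 -0.7]
29.5 [701.27 -70.01 258.98] yaw 83.23 grip pt [701.7 -70.1 104. ] [ 0.2 -0.6 -1.6]
```

{"name": "play_rows", "arguments": {
  "motion": [
    {"dp":[-0.002,0,-0.06],"delta_rot":[0,0,0]},
    {"dp":[0,0,-0.05],"delta_rot":[0,0,0]},
    {"dp":[0,0,-0.03],"delta_rot":[0,0,0]},
    {"dp":[0,0,0],"delta_rot":[0,0,0]},
    {"dp":[0,0,0],"delta_rot":[0,0,0]}
  ]
}}

```text
clock: 30.0
position: [700.1, -69.8, 237.5]
tool_rot: [[-0.118, -0.993, 0.0], [-0.993, 0.118, -0.0], [-0.0, -0.0, -1.0]]
ft_force: [-2.9, 1.0, 8.9]
opening: 9.3
grasp_force: 43.3
```

{"name": "play_rows", "arguments": {
  "motion": [
    {"dp":[0,0,0],"delta_rot":[0,0,0]},
    {"dp":[0,0,0],"delta_rot":[0,0,0]},
    {"dp":[0,0,0],"delta_rot":[0,0,0]},
    {"dp":[0,0,0],"delta_rot":[0,0,0]},
    {"dp":[0,0,0.2],"delta_rot":[0,0,0]},
    {"dp":[0,0,0.3],"delta_rot":[0,0,0]},
    {"dp":[0,0,0.3],"delta_rot":[0,0,0]},
    {"dp":[0,0,0.2],"delta_rot":[0,0,0]},
    {"dp":[0,0,0],"delta_rot":[0,0,0]}
  ],
  "grip": 0
}}

```text
clock: 30.9
position: [701.7, -70.0, 392.3]
tool_rot: [[-0.118, -0.993, 0.011], [-0.993, 0.118, -0.001], [-0.0, -0.011, -1.0]]
ft_force: [0.9, 0.6, -0.0]
opening: 42.6
grasp_force: 0.0
```

{"name": "play_rows", "arguments": {
  "motion": [
    {"dp":[-0.061,0,0],"delta_rot":[0,0,-0.182]},
    {"dp":[-0.061,0,0],"delta_rot":[0,0,-0.182]},
    {"dp":[-0.061,0,0],"delta_rot":[0,0,-0.182]},
    {"dp":[-0.061,0,0],"delta_rot":[0,0,-0.182]},
    {"dp":[-0.061,0,0],"delta_rot":[0,0,-0.182]},
    {"dp":[-0.061,0,0],"delta_rot":[0,0,-0.182]},
    {"dp":[-0.061,0,0],"delta_rot":[0,0,-0.182]},
    {"dp":[-0.061,0,0],"delta_rot":[0,0,-0.182]},
    {"dp":[-0.061,0,0],"delta_rot":[0,0,-0.182]},
    {"dp":[-0.061,0,0],"delta_rot":[0,0,-0.182]},
    {"dp":[-0.061,0,0],"delta_rot":[0,0,-0.18]},
    {"dp":[0,0,0],"delta_rot":[0,0,0]},
    {"dp":[0,0,0],"delta_rot":[0,0,0]}
  ],
  "grip": 0.3
}}

```text
clock: 32.2
position: [599.8, -69.9, 385.4]
tool_rot: [[-0.993, 0.115, -0.001], [0.115, 0.993, 0.0], [0.001, 0.0, -1.0]]
ft_force: [0.5, 0.5, -0.8]
opening: 55.3
grasp_force: 0.0
```

```bash
python3 snap.py wI; python3 - <<'E'
from h import *
u,v=proj('wrist',[[701,-70,16]])[0].astype(int); print(u,v)
p=load('wI')[0]; cv2.imwrite('pics/wIc.png',cv2.resize(p[160:440,180:480,::-1],None,fx=2,fy=2,interpolation=cv2.INTER_CUBIC))
u,v=proj('wrist',[[701,-70,106]])[0].astype(int); top('wI',(u-60,v-40,u+60,v+40),106,4)
f=bot.grab_frame('scene'); cv2.imwrite('pics/s3.png',cv2.resize(f[0][200:400,230:460,::-1],None,fx=3,fy=3,interpolation=cv2.INTER_CUBIC))
E
```

```text
32.2 [599.8 -69.9 385.4] yaw of tool y -6.6
333 313
wI 1136 z 106.6 mean [699.4 -69.9] circ [699.8 -70.1] 25.1 rect (array([699.1, -69.8]), array([49.5, 13. ]), 83.5)
```

View pics/wIc.png

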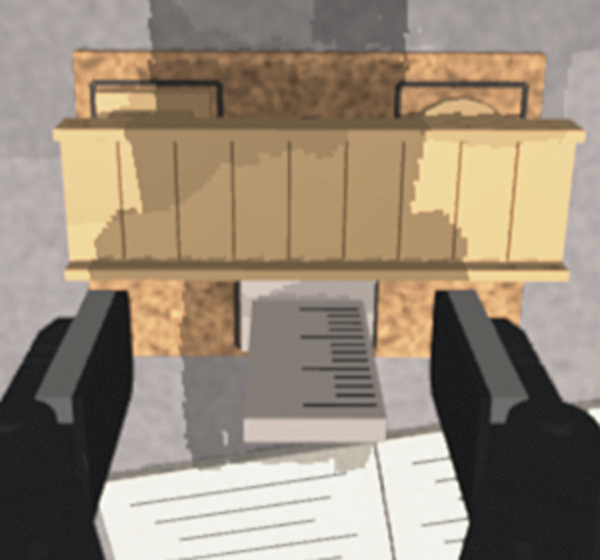

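View pics/s3.png

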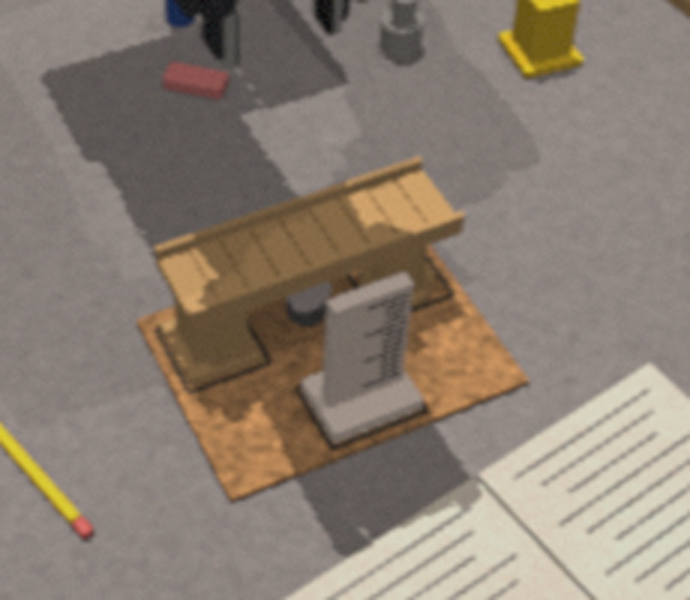

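Picture s3 and crop wIc show the scale standing square in its rectangle, sides even at (238,320) and (377,320), with the deck level across both piers. I'll check its margin in x from the side.

{"name": "play_rows", "arguments": {
  "motion": [
    {"dp":[0.061,-0.04,0],"delta_rot":[0,0,0.182]},
    {"dp":[0.061,-0.04,0],"delta_rot":[0,0,0.182]},
    {"dp":[0.061,-0.04,0],"delta_rot":[0,0,0.182]},
    {"dp":[0.061,-0.04,0],"delta_rot":[0,0,0.182]},
    {"dp":[0.061,-0.04,0],"delta_rot":[0,0,0.182]},
    {"dp":[0.061,-0.04,0],"delta_rot":[0,0,0.182]},
    {"dp":[0.061,-0.04,0],"delta_rot":[0,0,0.182]},
    {"dp":[0.061,-0.04,0],"delta_rot":[0,0,0.182]},
    {"dp":[0.061,-0.04,0],"delta_rot":[0,0,0.182]},
    {"dp":[0.061,-0.04,0],"delta_rot":[0,0,0.182]},
    {"dp":[0.061,-0.04,0],"delta_rot":[0,0,0.18]},
    {"dp":[0,0,0],"delta_rot":[0,0,0]},
    {"dp":[0,0,0],"delta_rot":[0,0,0]}
  ]
}}

```text
clock: 33.6
position: [700.6, -135.8, 385.5]
tool_rot: [[-0.12, -0.993, -0.001], [-0.993, 0.12, 0.0], [-0.0, 0.001, -1.0]]
ft_force: [-0.4, 0.6, -0.8]
opening: 55.5
grasp_force: 0.0
```

```bash
python3 snap.py wJ; python3 - <<'E'
from h import *
u,v=proj('wrist',[[698,-100,6]])[0].astype(int); print(u,v)
p=load('wJ')[0]; a=max(u-75,0);b=max(v-50,0); print(a,b)
cv2.imwrite('pics/wJc.png',cv2.resize(p[b:b+120,a:a+160,::-1],None,fx=5,fy=5,interpolation=cv2.INTER_CUBIC))
E
```

```text
33.6 [ 700.6 -135.8  385.5] yaw of tool y 83.11
327 242
252 192
```

View pics/wJc.png

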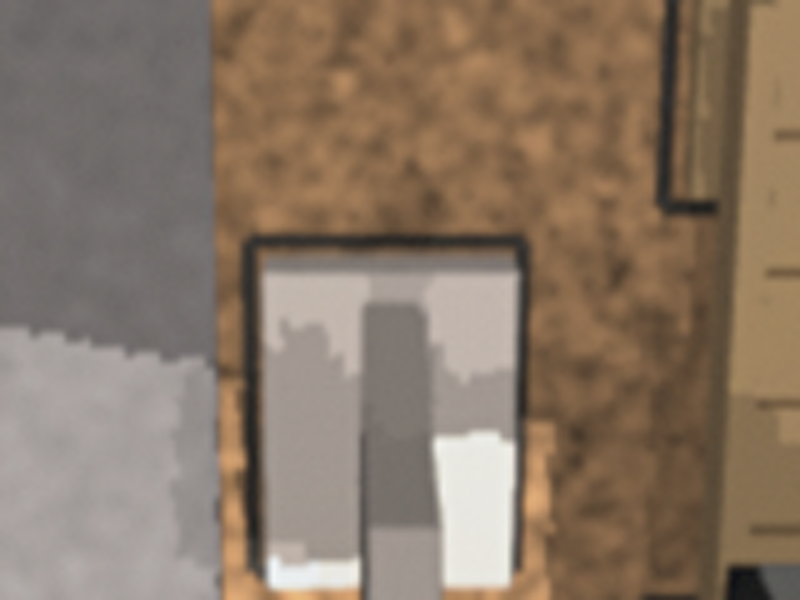

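The scale's foot lies inside its outline on all sides, about 0.8 mm off centre, so it stays. Now the big weight (the larger of the two, at wA (192,210); the small one is 36 mm tall on the right side).

{"name": "play_rows", "arguments": {
  "motion": [
    {"dp":[-0.1554,0.1696,0],"delta_rot":[0,0,-0.1816]},
    {"dp":[-0.1554,0.1696,0],"delta_rot":[0,0,-0.1816]},
    {"dp":[-0.1554,0.1696,0],"delta_rot":[0,0,-0.1816]},
    {"dp":[-0.1554,0.1696,0],"delta_rot":[0,0,-0.1816]},
    {"dp":[-0.1554,0.1696,0],"delta_rot":[0,0,-0.1816]},
    {"dp":[-0.1554,0.1696,0],"delta_rot":[0,0,-0.1816]},
    {"dp":[-0.1554,0.1696,0],"delta_rot":[0,0,-0.1816]},
    {"dp":[-0.1554,0.1696,0],"delta_rot":[0,0,-0.1816]},
    {"dp":[-0.1554,0.1696,0],"delta_rot":[0,0,-0.1816]},
    {"dp":[-0.1554,0.1696,0],"delta_rot":[0,0,-0.1816]},
    {"dp":[-0.1554,0.1696,0],"delta_rot":[0,0,-0.1816]},
    {"dp":[0,0,0],"delta_rot":[0,0,0]},
    {"dp":[0,0,-0.3],"delta_rot":[0,0,0]},
    {"dp":[0,0,-0.3],"delta_rot":[0,0,0]},
    {"dp":[0,0,-0.3],"delta_rot":[0,0,0]},
    {"dp":[0,0,-0.2],"delta_rot":[0,0,0]},
    {"dp":[0,0,0],"delta_rot":[0,0,0]},
    {"dp":[0,0,0],"delta_rot":[0,0,0]}
  ]
}}

```text
clock: 35.45
position: [444.1, 143.8, 221.5]
tool_rot: [[-0.993, 0.116, -0.001], [0.116, 0.993, -0.0], [0.0, -0.0, -1.0]]
ft_force: [1.3, 0.8, -0.1]
opening: 55.6
grasp_force: 0.0
```

```bash
python3 st.py
```

```text
35.5 [444.91 144.06 222.5 ] yaw -6.66 grip pt [445.2 144.1  67.5] [0.2 1.  0.5]
35.55 [445.28 144.22 223.  ] yaw -6.66 grip pt [445.8 144.4  68. ] [ 0.6 -0.3  0.9]
35.6 [445.34 144.27 223.14] yaw -6.66 grip pt [446.  144.5  68.1] [ 0.5 -0.3  0.7]
```

{"name": "play_rows", "arguments": {
  "motion": [
    {"dp":[-0.004,-0.001,-0.15],"delta_rot":[0,0,0]},
    {"dp":[0,0,-0.1],"delta_rot":[0,0,0]},
    {"dp":[0,0,-0.047],"delta_rot":[0,0,0]},
    {"dp":[0,0,0],"delta_rot":[0,0,0]},
    {"dp":[0,0,0],"delta_rot":[0,0,0]}
  ]
}}

```text
clock: 36.1
position: [444.0, 144.0, 177.5]
tool_rot: [[-0.993, 0.116, 0.002], [0.116, 0.993, 0.001], [-0.002, 0.001, -1.0]]
ft_force: [-1.1, -0.0, -0.4]
opening: 55.3
grasp_force: 0.0
```

{"name": "play_rows", "arguments": {
  "motion": [
    {"dp":[0,0,0],"delta_rot":[0,0,0]},
    {"dp":[0,0,0],"delta_rot":[0,0,0]},
    {"dp":[0,0,0],"delta_rot":[0,0,0]},
    {"dp":[0,0,0],"delta_rot":[0,0,0]},
    {"dp":[0,0,0],"delta_rot":[0,0,0]},
    {"dp":[0,0,0],"delta_rot":[0,0,0]},
    {"dp":[0,0,0],"delta_rot":[0,0,0]},
    {"dp":[0,0,0],"delta_rot":[0,0,0]}
  ],
  "grip": -1
}}

```text
clock: 36.9
position: [443.9, 143.8, 177.6]
tool_rot: [[-0.993, 0.116, 0.002], [0.116, 0.993, -0.0], [-0.002, 0.0, -1.0]]
ft_force: [0.2, -1.6, 5.1]
opening: 29.7
grasp_force: 39.2
```

```bash
python3 st.py
```

```text
36.95 [443.9  143.82 177.6 ] yaw -6.66 grip pt [444.2 143.8  22.6] [-0.2 -1.2  4.2]
37.0 [443.91 143.83 177.61] yaw -6.66 grip pt [444.2 143.8  22.6] [-0.5 -1.5  4.8]
37.05 [443.91 143.83 177.61] yaw -6.66 grip pt [444.2 143.8  22.6] [-0.6 -1.2  5.6]
```

{"name": "play_rows", "arguments": {
  "motion": [
    {"dp":[0,0,0.1],"delta_rot":[0,0,0]},
    {"dp":[0,0,0.25],"delta_rot":[0,0,0]},
    {"dp":[0,0,0.25],"delta_rot":[0,0,0]},
    {"dp":[0,0,0.1],"delta_rot":[0,0,0]},
    {"dp":[0.174,-0.194,0],"delta_rot":[0,0,0]},
    {"dp":[0.174,-0.194,0],"delta_rot":[0,0,0]},
    {"dp":[0.174,-0.194,0],"delta_rot":[0,0,0]},
    {"dp":[0.174,-0.194,0],"delta_rot":[0,0,0]},
    {"dp":[0.174,-0.194,0],"delta_rot":[0,0,0]},
    {"dp":[0.174,-0.194,0],"delta_rot":[0,0,0]},
    {"dp":[0.173,-0.194,0],"delta_rot":[0,0,0]},
    {"dp":[0,0,0],"delta_rot":[0,0,0]},
    {"dp":[0,0,-0.08],"delta_rot":[0,0,0]},
    {"dp":[0,0,-0.05],"delta_rot":[0,0,0]},
    {"dp":[0,0,0],"delta_rot":[0,0,0]},
    {"dp":[0,0,0],"delta_rot":[0,0,0]},
    {"dp":[0,0,0],"delta_rot":[0,0,0]}
  ]
}}

```text
clock: 38.75
position: [625.7, -59.2, 262.4]
tool_rot: [[-0.993, 0.115, 0.0], [0.115, 0.993, -0.0], [-0.0, 0.0, -1.0]]
ft_force: [0.5, -0.1, -1.6]
opening: 29.7
grasp_force: 40.3
```

```bash
python3 st.py; python3 - <<'E'
from h import *
p,d,M,k=load('wI'); v,u=np.mgrid[:480,:640]
P=np.stack([(u-k[2])/k[0]*d,(v-k[3])/k[1]*d,d],-1)@M[:3,:3].T+M[:3,3]
m=(abs(P[...,2]-82)<3)&(abs(P[...,0]-627)<45)&(d>0); q=onplane(np.c_[u[m],v[m]],M,k,82); print('deck wrist',rect(q))
E
```

```text
38.8 [625.88 -59.32 262.6 ] yaw -6.61 grip pt [626.  -59.3 107.6] [-0.1  0.3 -1.1]
38.85 [626.   -59.46 262.67] yaw -6.62 grip pt [626.1 -59.5 107.7] [-0.2 -1.  -2.4]
38.9 [626.05 -59.56 262.64] yaw -6.63 grip pt [626.2 -59.6 107.6] [-0.2  0.3 -1.9]
deck wrist (array([626.7, -60.7]), array([180.6,  57.3]), 83.4)
```

{"name": "play_rows", "arguments": {
  "motion": [
    {"dp":[0.002,-0.003,-0.03],"delta_rot":[0,0,0]},
    {"dp":[0,0,-0.02],"delta_rot":[0,0,0]},
    {"dp":[0,0,-0.018],"delta_rot":[0,0,0]},
    {"dp":[0,0,0],"delta_rot":[0,0,0]},
    {"dp":[0,0,0],"delta_rot":[0,0,0]},
    {"dp":[0,0,0],"delta_rot":[0,0,0]}
  ]
}}

```text
clock: 39.5
position: [626.2, -60.4, 251.7]
tool_rot: [[-0.993, 0.116, -0.0], [0.116, 0.993, 0.0], [0.0, -0.0, -1.0]]
ft_force: [0.2, 0.5, -2.0]
opening: 29.5
grasp_force: 40.6
```

```bash
python3 st.py
```

```text
39.55 [626.24 -60.34 251.75] yaw -6.65 grip pt [626.2 -60.3  96.7] [ 0.5  0.1 -1.7]
39.6 [626.21 -60.34 251.74] yaw -6.65 grip pt [626.2 -60.3  96.7] [-1.3  0.2 -2.9]
39.65 [626.21 -60.3  251.78] yaw -6.65 grip pt [626.2 -60.3  96.8] [ 0.   0.7 -1.3]
```

{"name": "play_rows", "arguments": {
  "motion": [
    {"dp":[0,0,-0.005],"delta_rot":[0,0,0]},
    {"dp":[0,0,0],"delta_rot":[0,0,0]},
    {"dp":[0,0,0],"delta_rot":[0,0,0]},
    {"dp":[0,0,0],"delta_rot":[0,0,0]}
  ]
}}

```text
clock: 40.05
position: [626.3, -60.3, 251.7]
tool_rot: [[-0.993, 0.116, 0.0], [0.116, 0.993, -0.0], [-0.0, -0.0, -1.0]]
ft_force: [-1.9, -0.2, 3.2]
opening: 30.0
grasp_force: 40.8
```

{"name": "play_rows", "arguments": {
  "motion": [
    {"dp":[0,0,-0.003],"delta_rot":[0,0,0]},
    {"dp":[0,0,0],"delta_rot":[0,0,0]},
    {"dp":[0,0,0],"delta_rot":[0,0,0]},
    {"dp":[0,0,0],"delta_rot":[0,0,0]}
  ]
}}

```text
clock: 40.45
position: [626.3, -60.3, 251.7]
tool_rot: [[-0.993, 0.116, 0.001], [0.116, 0.993, -0.0], [-0.001, 0.0, -1.0]]
ft_force: [-3.2, 0.2, 6.4]
opening: 29.3
grasp_force: 41.1
```

Contact made; open modestly and rise straight up.

{"name": "play_rows", "arguments": {
  "motion": [
    {"dp":[0,0,0],"delta_rot":[0,0,0]},
    {"dp":[0,0,0],"delta_rot":[0,0,0]},
    {"dp":[0,0,0],"delta_rot":[0,0,0]},
    {"dp":[0,0,0],"delta_rot":[0,0,0]},
    {"dp":[0,0,0],"delta_rot":[0,0,0]},
    {"dp":[0,0,0.1],"delta_rot":[0,0,0]},
    {"dp":[0,0,0.25],"delta_rot":[0,0,0]},
    {"dp":[0,0,0.3],"delta_rot":[0,0,0]},
    {"dp":[0,0,0.2],"delta_rot":[0,0,0]},
    {"dp":[-0.25,0,0],"delta_rot":[0,0,0]},
    {"dp":[-0.3,0,0],"delta_rot":[0,0,0]},
    {"dp":[-0.3,0,0],"delta_rot":[0,0,0]},
    {"dp":[-0.3,0,0],"delta_rot":[0,0,0]},
    {"dp":[0,0,0],"delta_rot":[0,0,0]},
    {"dp":[0,0,0],"delta_rot":[0,0,0]}
  ],
  "grip": 0.1
}}

```text
clock: 41.95
position: [452.7, -60.3, 378.5]
tool_rot: [[-0.993, 0.116, 0.001], [0.116, 0.993, -0.0], [-0.001, 0.0, -1.0]]
ft_force: [0.1, -1.5, 0.1]
opening: 47.2
grasp_force: 0.0
```

```bash
python3 - <<'E'
from h import *
f=bot.grab_frame('scene'); cv2.imwrite('pics/s4.png',cv2.resize(f[0][190:390,230:460,::-1],None,fx=3,fy=3,interpolation=cv2.INTER_CUBIC))
p,d,W=cloud('top'); w=W[140:220,310:415].reshape(-1,3)
for lo,hi in ((79,90),(119,130)):
    q=w[(w[:,2]>lo)&(w[:,2]<hi)]; print(rect(q[:,:2]),np.median(q[:,2]))
E
```

```text
(array([647.1, -61.7]), array([179.3,  99.3]), 83.3) 81.77221164629884
(array([625.7, -58.8]), array([18.6, 18.1]), 44.5) 125.5285361676082
```

View pics/s4.png

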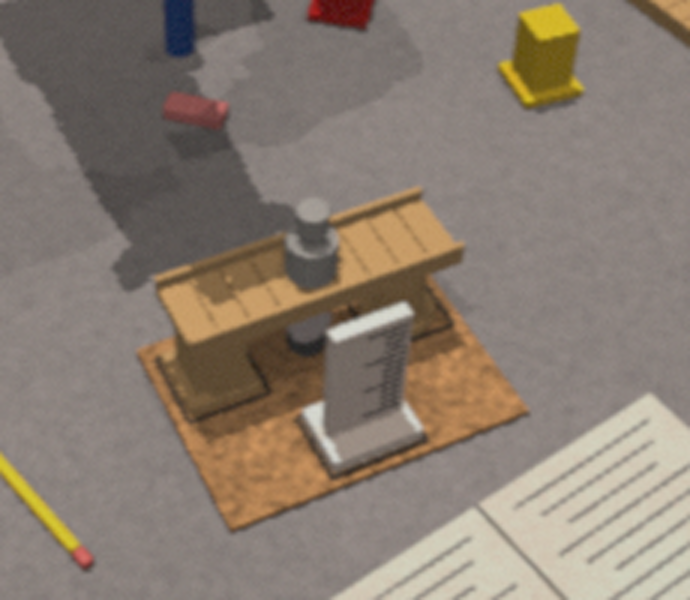

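The weight stands upright at mid-deck (312,245), the deck is level, and the scale stands in its rectangle (368,420). Everything has been released.

```bash
python3 -c "
from bench import bot
print(bot.hand_in())"
```

```text
the job is handed in; nothing more can be done
None
```

The load test is set up and handed in at about 42 s: both piers in their squares, the deck level across them and centred over the gauge to about 1.5 mm, the larger weight upright at mid-deck, the scale in its rectangle, and everything released.

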